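# Pack the line laser away and close its case

### The arm

A 6-joint arm with a two-finger parallel gripper is mounted at the origin on the work surface. World frame = base frame: x ahead of the robot, y to its left, z up, the work surface at z = 0. Lengths are in mm, angles in degrees, forces in N, time in s.
With the tool pointing down it reaches from about 350 to 850 mm from the base axis. Payload 8.1 kg.
Tool frame: the origin (TCP) lies at the very end of the fingers, on their centre line; the grasp point (between the pads) lies 19 mm behind it; z points along the fingers, y is the line along which they close (so a half turn about z gives the same grasp; the last joint's range is limited). The gripper opens to 85 mm and grips with 20 to 120 N. Pads are 22 mm wide; open, the fingers measure 114 mm over their backs; the gripper's body (76 mm by 85 mm) begins 54 mm behind the grasp point. The pads swing forward as they close: fully open they stand 13 mm farther back than shut.
Start: joints at [65.523, 7.471, 85.268, -0, 87.261, -4.893], TCP at [201.089, 565.304, 231.292] pointing down, gripper open.
Joint ranges: [-169.43, 169.43], [-51.17, 129.36], [1.28, 143.12], [-76.62, 256.62], [0, 156.53], [-152.29, 152.29]. Speed limits (degrees/s): [136.94, 136.94, 159.86, 180, 180, 180].

### API

Orientations are given as [roll, pitch, yaw] about the fixed x, y, z axes, in that order (R = Rz(yaw) Ry(pitch) Rx(roll)).
In Python, from bench import * gives the robot as it stands.
- The arm moves only by the tool play_rows, never from a script. Its argument "increments" is a list of rows, each a list of 3 entries, a list of its own where there are three numbers: the gripper's target within -1 to 1 (fully open at 1, half-way at 0, shut at -1), then the shift along the tool's x, y, z in mm, then the turn about the tool's z in rad. A call has 1 to 12 rows; each row shifts and turns the commanded pose from where the row before left it, along the tool's axes as they then stand; what a row does not reach is not made up. A row lasts 1/12 s, in which the tool goes at most 41.7 mm and 7.16 degrees, less where a joint would pass 70% of its speed; a pose out of reach is approached as far as the arm can. A call is refused whole if a number of a shift passes 41.7 or a number of a turn 0.125, either way. A call with a gripper value outside its range is refused whole. The fingers move at their own pace and stop on an object; "force" is the grip in N (left out, the last holds). Time passes only in rows, so rows that do not move let the fingers close. It gives the time, the measured TCP pose, the force, the opening and the grip force at its end, in the units of the state.
- sense(): the state, without advancing time (a new reading comes with each control period).
- snapshot(name): name is "scene" or "top" or "wrist"; returns a dict with "color" (480x640x3 uint8, red, green, blue), "intrinsics" (3x3 intrinsics, pixels), "k1" (the pictures are not rectified: a ray, as slopes to the right and down, at radius r is drawn at 1 + k1 r^2 times it, then the intrinsics apply), "world_from_camera" (4x4, takes a point from camera to world coordinates). Camera axes: x right, y down, z forward; pixel columns grow to the right and rows downward; lengths in mm; the calibration is good to about 2 mm. A picture is of the moment at which its call begins. There is no depth.
- hand_in(): hands the job in; it is judged then, once.
Trained networks look in a picture, given as the dict that the camera call returned (one of the last four; its "shot" number tells which), for a name from the list of things; names that differ only in an ending like _2 or _b are one class to them, and where a whole thing is asked for, a point or a joint stands for the part that bears it (a point fixed in the world has none). Each returns a list of dicts, best first, with "p" (0 to 1); they miss things now and then, are a little off and sometimes report something else, mostly with a low value. They report only what shows in the picture. A call takes as long as a camera call.
- find_in(query, picture): "xyz" ([x, y, z] in mm, in the coordinates of the camera as it stood for that picture, good to about 4 mm: the middle of the surface that is visible of it).
- regions_of(query, picture): "mask" (480x640 bool, what is visible of it).
- pinpoint(query, picture): "xyz" ([x, y, z] in mm, in the coordinates of the camera as it stood for that picture, good to about 4 mm: a listed point, or the origin of a listed thing).
The state is a dict: "time": time; "joint_pos": joint angles; "qd": joint speeds; "joint_efforts": joint torques, N m; "tool_pos": TCP position; "tcp_rot": TCP orientation; "ft_force": force on the tool from outside, world axes, zero at the start; "wrist_torque": the same for the moment, N m; "finger_gap": finger opening in mm; "grip_force": force on a finger pad.
Only numpy, scipy, OpenCV 4.12 (cv2) and the standard library are available. Lean on these libraries where they do the work, as an engineer would, in place of code of your own. Each camera call takes 0.05 s, during which the arm holds its last target. There are 200 camera calls.

### The job

Pack the green line laser away: set it gently into the empty cut-out in the foam of the open case, right down on the bottom. Then push the heavy lid over and lower it under control so that it does not slam, and press it down on its seal, no harder than it needs, until the front catch snaps shut over its bar. Leave everything else where it is and take your hand away.

Things in the scene. Friction and masses are not known exactly. Their poses are not given: they have to be found in the camera images.
- laser: The line laser to pack: a green box with a black band, 100 (x) x 56 (y) x 62 (z) mm, about 0.45 kg, standing on the bench. Origin at the centre of its underside, z up, x along its length (glass window at +x). Grip it across its 56 mm width from above.
- case: The yellow hard case, fixed on the bench; base shell 240 (x) x 320 (y) x 83 (z) mm, walls 6 mm, filled with dark foam whose top is 75 mm above the bench (rim of the shell at 83 mm, black rubber seal bead on it up to 95 mm). Origin at the centre of its underside, z up. The hinge is on its +x side, the black catch and handle on its -x side (the front), up to 33 mm proud.
- pocket (a point): Centre of the floor of the laser's empty foam cut-out, 5 mm to -x and 55 mm to +y of the case's centre. Axes as those of the case: the cut-out is 106 mm along x, 62 mm along y, 40 mm deep, floor 35 mm above the bench. The laser fits either way round with 3 mm play on each side and then stands 22 mm proud of the foam, which the hollow lid clears; laid on top of the foam it would block the lid.
- lid_hinge (a point): Middle of the lid's hinge line, on the case, 120 mm to +x of its centre, 88 mm above the bench; axes as those of the case, the hinge line runs along y.
- lid (a joint): Opening angle of the lid, rad: 0 level, 1.57 upright, 1.92 far stop. Shell 240 (hinge to front edge) x 320 x 40 mm, about 0.8 kg. Braked hinges (1.2 N m) hold it where left: push 6 N upright, 1 to 3 N lower down. From 0.07 to 0.04 rad on, bar, catch and seal resist: a bump of 5 to 12 N, less, then 6 to 17 N as the catch snaps; 1.5 mm further the bar meets its hard stop. Over 40 N harms it.
- lid_push (a point): Point on the outer (top) face of the lid, in the middle of its width, 205 mm from the hinge line and 35 mm back from the front edge; it moves with the lid. Its axes equal those of the case when the lid is shut and turn with the lid: z is the outward normal of the outer face, -x points to the front edge, y along the hinge. The outer face lies 40 mm from the hinge's plane.
- catch (a joint): Angle of the sprung black catch, rad: 0 at rest, about 0.1 while the lid's bar wedges it outward, back to 0 when snapped over the bar. Catch and stop sit on a steel plate screwed on through slots, set up to 4 mm higher or lower from case to case, so the lid is home at -0.016 to 0.016 rad, wherever that bar stops: it must be felt.
- receiver: Black laser receiver, 130 x 60 x 26 mm, loose in the other foam cut-out of the case; leave it there. Origin at the centre of its underside.
- tape: Yellow tape measure, 70 x 40 x 66 mm; bystander, origin at the centre of its underside.
- level: Yellow spirit level, 250 x 24 x 50 mm, standing on edge; bystander, origin at the centre of its underside.
- mallet: Rubber mallet with wooden handle, 280 mm long; bystander.
- mug: Lime green mug, 80 mm wide, 90 mm high; bystander, origin at the centre of its underside.
- plugs: Cardboard box of wall plugs, 110 x 75 x 45 mm; bystander, origin at the centre of its underside.
- trowel: Bricklayer's trowel, 300 mm long, lying flat; bystander.

How it is judged:
By the outcome, as a careful person would: the job done as asked, in the order asked, and still so for the second after the job is handed in, with the robot touching nothing.
It also fails if it takes over 72 s, if anything falls off the work surface, if the arm or the gripper's body presses on something with over 40 N, if the wrist force passes 120 N, or if a joint passes its speed limit or range.

## Working session

There is one attempt and no reset: what is moved stays moved. The work goes in short steps, Python scripts to look and compute and a tool call to move; the robot and the scene stay as the last step left them, time stands still between calls to the robot, and variables do not carry over. Pictures are saved under pics/ and viewed, at most 10 in all, crops included, and the job is handed in when it is done.

Besides the shell and the picture viewer there is one more tool, called after "Emit:" as a command line: name --argument value ..., lists and objects as JSON in quotes. play_rows: Moves the arm, as the interface text tells. Its arguments: {"type":"object","properties":{"increments":{"type":"array","items":{"type":"array"}},"force":{"type":"number"}},"required":["increments"]}

```bash
mkdir -p pics; ls; cat > h.py <<'E'
from bench import *
import numpy as np, cv2
def W(s,p): 
    M=np.array(s["world_from_camera"]); return (M@np.r_[p,1])[:3]
def save(s,n): cv2.imwrite("pics/"+n+".png",cv2.cvtColor(s["color"],cv2.COLOR_RGB2BGR))
def rep(s,names,k=2):
    for n in names:
        print(n,[(round(d["p"],2),W(s,d["xyz"]).round(0).tolist()) for d in pinpoint(n,s)[:k]])
def ray(s,uv):
    K=np.array(s["intrinsics"]);k=s["k1"]
    q=cv2.undistortPoints(np.array([[uv]],float),K,np.array([k,0,0,0,0.]))[0,0]
    M=np.array(s["world_from_camera"]);d=M[:3,:3]@np.r_[q,1];return M[:3,3],d/np.linalg.norm(d)
def atz(s,uv,z):
    o,d=ray(s,uv);return o+d*(z-o[2])/d[2]
E
python3 - <<'E'
from h import *
st=sense();print(st["tool_pos"],st["tcp_rot"],st["time"])
for c in ("scene","top"):
    s=snapshot(c);save(s,c);print(c,np.array(s["world_from_camera"])[:3,3].round())
    rep(s,["laser","case","pocket","lid_hinge","lid_push","tape","level","mug","plugs","receiver","mallet","trowel"])
E
python3 -c "
import cv2,numpy as np
cv2.imwrite('pics/both.png',cv2.resize(np.vstack([cv2.imread('pics/scene.png'),cv2.imread('pics/top.png')]),(400,600)))"
```

```text
pics
[200.85880417 564.8194493  230.2513968 ] [-1.79897182e+02 -8.41443419e-03  1.60418189e+02] 0.0
scene [1661. -184.  996.]
laser [(0.69, [502.0, -317.0, -3.0]), (0.25, [500.0, 174.0, 289.0])]
case [(0.62, [503.0, 6.0, -2.0]), (0.59, [638.0, -414.0, -2.0])]
pocket [(0.76, [442.0, 0.0, 35.0])]
lid_hinge [(0.67, [495.0, 119.0, 87.0])]
lid_push [(0.67, [499.0, 175.0, 289.0])]
tape [(0.59, [709.0, -274.0, 1.0])]
level [(0.93, [794.0, 39.0, 1.0]), (0.26, [386.0, 459.0, -4.0])]
mug [(0.87, [639.0, -416.0, -1.0])]
plugs [(0.66, [388.0, 458.0, -0.0])]
receiver [(0.92, [585.0, 5.0, 51.0]), (0.68, [500.0, -318.0, 0.0])]
mallet [(0.85, [470.0, -532.0, 1.0])]
trowel [(0.6, [403.0, -617.0, 0.0]), (0.59, [710.0, -277.0, 1.0])]
top [ 484.  -86. 1484.]
laser [(0.88, [502.0, -322.0, -0.0])]
case [(0.95, [500.0, 0.0, 3.0]), (0.62, [796.0, 39.0, 1.0])]
pocket [(0.92, [438.0, -7.0, 35.0])]
lid_hinge [(0.6, [496.0, 120.0, 91.0])]
lid_push [(0.67, [501.0, 169.0, 293.0])]
tape [(0.83, [711.0, -269.0, -2.0]), (0.57, [793.0, 39.0, -0.0])]
level [(0.57, [794.0, 40.0, -1.0])]
mug [(0.6, [638.0, -419.0, 1.0])]
plugs [(0.63, [383.0, 458.0, 1.0])]
receiver [(0.65, [584.0, -1.0, 51.0]), (0.49, [469.0, -531.0, -1.0])]
mallet [(0.66, [472.0, -528.0, 3.0]), (0.3, [502.0, 167.0, 292.0])]
trowel [(0.94, [401.0, -621.0, -5.0]), (0.2, [798.0, 44.0, -1.0])]
```

View pics/scene.png

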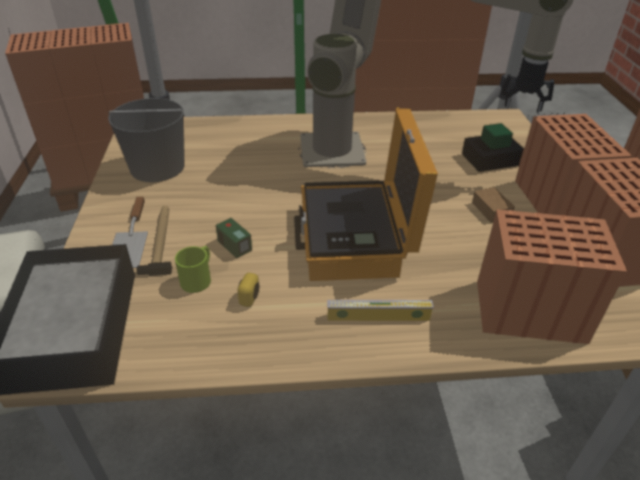

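View pics/top.png

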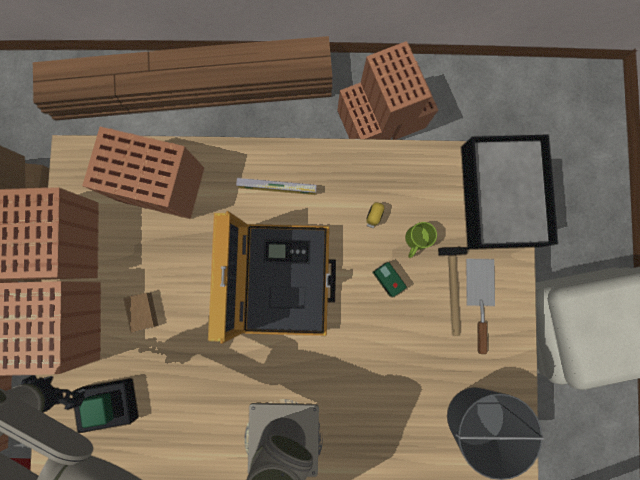

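Top view: laser at about (390,279) px, with the case at (287,278) and its hinge on the left, towards world +y. The pocket shows at (287,298). The networks and the text agree.

Emit:
play_rows --increments '[[1,[0,0,-20],0.1222],[1,[0,0,-20],0.1222],[1,[0,0,-20],0.1222],[1,[0,0,-20],0.1222],[1,[0,0,-20],0.1222],[1,[0,0,-20],0.1222],[1,[0,0,-20],0.1222],[1,[0,0,-20],0.1222],[1,[0,0,-20],0.1222],[1,[0,0,-20],0.1222]]'

```text
time: 2.13
tool_pos: [201.1, 565.2, 432.3]
tcp_rot: [180.0, -0.0, 90.1]
ft_force: [-0.6, -0.1, 0.4]
finger_gap: 85.7
grip_force: 0.0
```

Emit:
play_rows --increments '[[1,[-38,12,0],0],[1,[-38,12,0],0],[1,[-38,12,0],0],[1,[-38,12,0],0],[1,[-38,12,0],0],[1,[-38,12,0],0],[1,[-38,12,0],0],[1,[-38,12,0],0]]'

```text
time: 2.8
tool_pos: [299.2, 260.3, 431.4]
tcp_rot: [180.0, -0.0, 90.4]
ft_force: [-0.1, -0.0, -0.1]
finger_gap: 85.5
grip_force: 0.0
```

Emit:
play_rows --increments '[[1,[-38,12,0],0],[1,[-38,12,0],0],[1,[-38,12,0],0],[1,[-38,12,0],0],[1,[-38,12,0],0],[1,[-38,12,0],0],[1,[-38,12,0],0],[1,[0,0,0],0]]'

```text
time: 3.47
tool_pos: [385.9, -9.6, 430.5]
tcp_rot: [-179.9, 0.1, 89.9]
ft_force: [0.7, 0.6, 0.1]
finger_gap: 85.4
grip_force: 0.0
```

```bash
python3 - <<'E'
from h import *
st=sense();print(st["tool_pos"],st["tcp_rot"],st["ft_force"])
s=snapshot("wrist");save(s,"w1");print(np.array(s["world_from_camera"]).round(2))
rep(s,["laser","case","pocket","lid_hinge","lid_push","receiver"])
s=snapshot("top")
m=regions_of("laser",s)[0]["mask"].astype(np.uint8)
c=max(cv2.findContours(m,0,2)[0],key=cv2.contourArea);print(cv2.minAreaRect(c))
b=cv2.boxPoints(cv2.minAreaRect(c));print([atz(s,p,62).round().tolist() for p in b])
E
```

```text
[385.94993103  -9.5886193  430.47989776] [-1.79949662e+02  1.28007947e-01  8.99400750e+01] [0.73141892 0.57878985 0.1370106 ]
[[ 1.0000e+00 -0.0000e+00 -0.0000e+00  3.8650e+02]
 [-0.0000e+00 -9.6000e-01 -2.7000e-01  5.9880e+01]
 [-0.0000e+00  2.7000e-01 -9.6000e-01  5.7157e+02]
 [ 0.0000e+00  0.0000e+00  0.0000e+00  1.0000e+00]]
laser [(0.92, [504.0, -325.0, -4.0]), (0.35, [796.0, 40.0, -2.0])]
case [(0.58, [496.0, 3.0, -1.0])]
pocket [(0.69, [445.0, -4.0, 34.0]), (0.57, [502.0, -326.0, -6.0])]
lid_hinge [(0.65, [495.0, 119.0, 87.0])]
lid_push []
receiver [(0.94, [583.0, 1.0, 45.0])]
((389.5960388183594, 279.4720153808594), (33.07741928100586, 19.4163818359375), 55.304847717285156)
[[526.0, -265.0, 62.0], [561.0, -314.0, 62.0], [479.0, -372.0, 62.0], [444.0, -323.0, 62.0]]
```

View pics/w1.png

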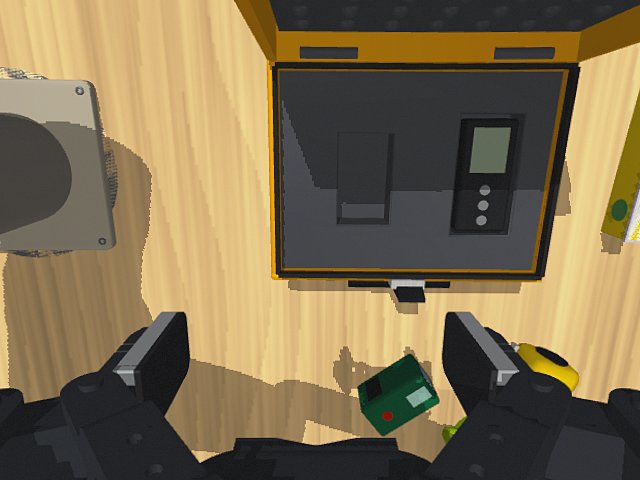

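The wrist view shows the empty pocket with corners near (337,132), (393,134), (389,223) and (336,223). The receiver is to its right at (485,175), and the green laser at (398,393) sits turned about 35°. I'll compute the case yaw and pocket centre, and move above the laser.

```bash
cat > meas.py <<'E'
from h import *
s=snapshot("wrist")
P=[(337,132),(393,134),(389,223),(336,223)]
q=np.array([atz(s,p,75) for p in P]);print(q.round(1).tolist(),q.mean(0))
for a,b in (((285,277),(530,279)),((290,66),(560,69))):
    d=atz(s,b,88)-atz(s,a,88);print(np.degrees(np.arctan2(d[1],d[0])))
E
python3 meas.py
```

```text
[[409.3, 57.4, 75.0], [472.6, 55.7, 75.0], [474.0, -47.3, 75.0], [410.6, -47.8, 75.0]] [441.61119684   4.51163143  75.        ]
0.08616166633238458
-0.4258737443238914
```

Emit:
play_rows --increments '[[1,[-28,5,12],0],[1,[-28,5,12],0],[1,[-28,5,12],0],[1,[-28,5,12],0],[1,[-28,5,12],0],[1,[-28,5,12],0],[1,[-28,5,12],0],[1,[-28,5,12],0],[1,[0,0,0],0.12],[1,[0,0,0],0.12],[1,[0,0,0],0.12],[1,[0,0,0],0.12]]'

```text
time: 4.97
tool_pos: [426.8, -226.7, 335.0]
tcp_rot: [-180.0, -0.0, 62.6]
ft_force: [-0.4, 0.9, 0.2]
finger_gap: 85.4
grip_force: 0.0
```

Emit:
play_rows --increments '[[1,[0,0,10],0.12],[1,[0,0,10],0.12],[1,[0,0,10],0.12],[1,[0,0,10],0.12],[1,[0,0,0],0]]'

```text
time: 5.38
tool_pos: [426.1, -226.0, 293.0]
tcp_rot: [-179.8, 0.1, 35.1]
ft_force: [-0.9, 0.3, -0.4]
finger_gap: 85.1
grip_force: 0.0
```

```bash
python3 - <<'E'
from h import *
st=sense();print(st["tool_pos"],st["tcp_rot"],st["ft_force"])
s=snapshot("wrist");save(s,"w2")
rep(s,["laser","case","pocket"])
m=regions_of("laser",s)[0]["mask"].astype(np.uint8)
c=max(cv2.findContours(m,0,2)[0],key=cv2.contourArea)
ap=cv2.approxPolyDP(c,4,True)[:,0];print(ap.tolist())
for p in ap: print(p,atz(s,p.astype(float),62).round(1),atz(s,p.astype(float),0).round(1))
E
```

```text
[ 426.11078725 -225.99646585  292.98023317] [-1.79813761e+02  7.05818248e-02  3.51331645e+01] [-0.94762679  0.26669389 -0.35157858]
laser [(0.67, [501.0, -322.0, -3.0])]
case []
pocket [(0.57, [448.0, -2.0, 35.0])]
[[415, 137], [411, 233], [424, 247], [479, 246], [490, 138]]
[415 137] [ 521.3 -261.1   62. ] [ 527.6 -273.5    0. ]
[411 233] [ 453.9 -310.8   62. ] [ 449.  -331.5    0. ]
[424 247] [ 450.4 -328.6   62. ] [ 444.9 -352.3    0. ]
[479 246] [ 479.6 -368.4   62. ] [ 479.  -398.8    0. ]
[490 138] [ 556.5 -313.2   62. ] [ 568.7 -334.3    0. ]
```

View pics/w2.png

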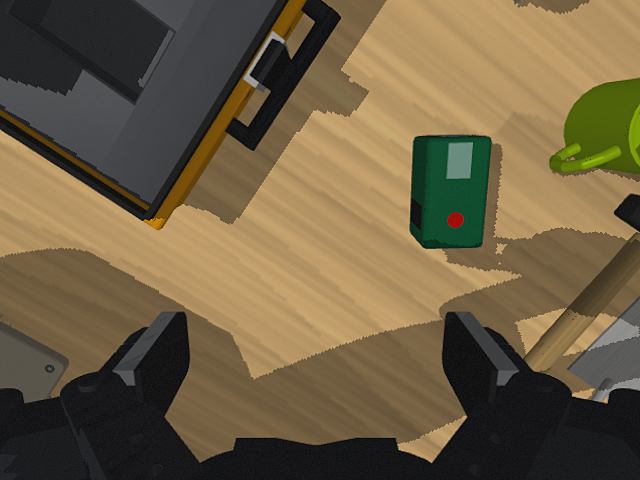

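The laser's right top edge runs from (490,138) to (481,246), which gives a yaw of about 35.7° and a centre at about (502,-320). That agrees across all views. Now I'll descend, keeping the tips above mid-height so they stay clear of the foam later.

Emit:
play_rows --increments '[[1,[2,30,10],-0.01],[1,[2,30,10],0],[1,[2,30,10],0],[1,[2,30,10],0],[1,[0,0,30],0],[1,[0,0,30],0],[1,[0,0,30],0],[1,[0,0,30],0],[1,[0,0,30],0],[1,[0,0,15],0],[1,[0,0,0],0]]'

```text
time: 6.55
tool_pos: [501.0, -317.9, 85.7]
tcp_rot: [-179.6, 0.1, 36.1]
ft_force: [-0.6, 0.9, -1.3]
finger_gap: 85.2
grip_force: 0.0
```

```bash
python3 - <<'E'
from h import *
st=sense();print(st["tool_pos"],st["tcp_rot"])
s=snapshot("wrist");save(s,"w3")
rep(s,["laser"])
E
```

```text
[ 500.97744045 -317.89665869   85.72480599] [-1.79594251e+02  1.22091081e-01  3.60796050e+01]
laser [(0.63, [501.0, -326.0, -5.0])]
```

View pics/w3.png

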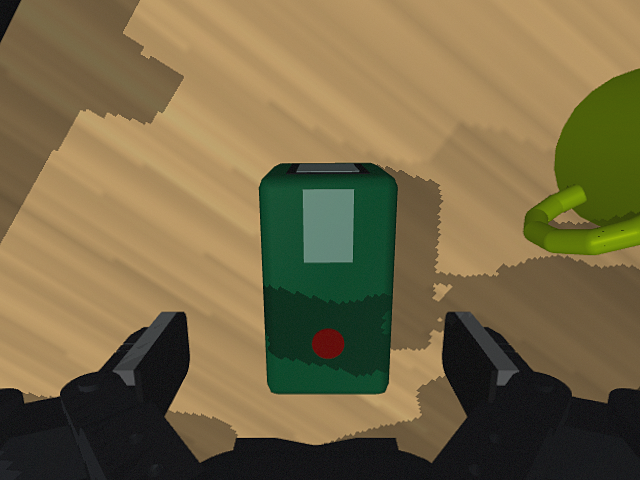

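The laser is centred between the fingers, spanning columns 260–397 and rows 170–393, about 4 mm to the right. I'll work out its exact offset in the tool frame.

```bash
cat > off.py <<'E'
from h import *
import sys
from scipy.spatial.transform import Rotation as R
def off(P,z):
    st=sense();s=snapshot("wrist")
    q=np.array([atz(s,p,z) for p in P]);T=R.from_euler('xyz',st["tcp_rot"],degrees=True).as_matrix()
    l=(q-np.array(st["tool_pos"]))@T;print(st["tool_pos"],st["tcp_rot"],l.round(1).tolist(),l.mean(0).round(1),q.mean(0).round(1))
E
python3 -c "
from off import *
off([(261,186),(397,186),(389,391),(267,391)],60)"
```

```text
[ 503.51707376 -319.80906195   90.7216936 ] [-1.79981976e+02  5.25586315e-03  3.60384146e+01] [[44.9, -22.0, 30.7], [44.9, 32.9, 30.7], [-50.1, 34.0, 30.7], [-50.2, -22.5, 30.7]] [-2.6  5.6 30.7] [ 504.7 -325.9   60. ]
```

Emit:
play_rows --increments '[[1,[-1,5,15],0],[1,[0,0,20],0],[1,[0,0,12],0],[1,[0,0,3],0],[-1,[0,0,0],0],[-1,[0,0,0],0],[-1,[0,0,0],0],[-1,[0,0,0],0],[-1,[0,0,0],0],[-1,[0,0,0],0]]' --force 40

```text
time: 7.53
tool_pos: [506.4, -324.9, 42.1]
tcp_rot: [179.9, -0.0, 36.0]
ft_force: [-0.6, 1.1, 6.6]
finger_gap: 55.5
grip_force: 45.3
```

Emit:
play_rows --increments '[[-1,[0,0,0],0],[-1,[0,0,0],0],[-1,[0,0,0],0],[-1,[0,0,0],0]]'

```text
time: 7.87
tool_pos: [506.4, -324.9, 42.1]
tcp_rot: [179.9, -0.0, 36.0]
ft_force: [-0.3, 1.4, 6.0]
finger_gap: 54.6
grip_force: 45.3
```

Emit:
play_rows --increments '[[-1,[0,0,-10],0],[-1,[0,0,-20],0],[-1,[0,0,-30],0],[-1,[0,0,-35],-0.118],[-1,[0,0,-35],-0.118],[-1,[0,0,-35],-0.118],[-1,[0,0,-35],-0.118],[-1,[0,0,-35],-0.118],[-1,[0,0,-35],-0.118],[-1,[0,0,-20],-0.118],[-1,[0,0,0],-0.116]]'

```text
time: 8.78
tool_pos: [506.9, -325.5, 338.1]
tcp_rot: [179.5, 0.4, 90.3]
ft_force: [0.4, -1.0, -2.4]
finger_gap: 54.9
grip_force: 44.2
```

Emit:
play_rows --increments '[[-1,[15,-4,0],0],[-1,[33,-7,0],0],[-1,[33,-7,0],0],[-1,[33,-7,0],0],[-1,[33,-7,0],0],[-1,[33,-7,0],0],[-1,[33,-7,0],0],[-1,[33,-7,0],0],[-1,[33,-7,0],0],[-1,[15,-4,0],0],[-1,[0,0,0],0],[-1,[0,0,0],0]]'

```text
time: 9.78
tool_pos: [441.5, -29.7, 330.8]
tcp_rot: [180.0, 0.0, 90.1]
ft_force: [-0.1, 0.3, -3.0]
finger_gap: 55.0
grip_force: 44.3
```

Emit:
play_rows --increments '[[-1,[0,0,0],0],[-1,[0,0,0],0],[-1,[0,0,0],0]]'

```text
time: 10.03
tool_pos: [441.8, -31.2, 330.2]
tcp_rot: [-180.0, 0.0, 89.9]
ft_force: [-0.2, -0.4, -4.2]
finger_gap: 55.3
grip_force: 44.3
```

```bash
python3 - <<'E'
from h import *
s=snapshot("wrist");st=sense();print(st["tool_pos"],st["tcp_rot"],st["ft_force"],np.array(s["world_from_camera"])[:3,3])
save(s,"w4"); import pickle; pickle.dump({k:s[k] for k in("intrinsics","k1","world_from_camera")},open("w4.pkl","wb"))
rep(s,["laser","case","pocket","lid_hinge","receiver"])
E
```

```text
[441.85940922 -31.15423877 330.13456715] [-1.79974288e+02  3.17309713e-03  8.98603465e+01] [-0.23036692 -0.09788991 -4.66489951] [442.45208142  37.91864149 471.38498295]
laser [(0.97, [439.0, -32.0, 285.0]), (0.52, [497.0, -0.0, -1.0])]
case [(0.64, [499.0, 2.0, -3.0])]
pocket [(0.82, [447.0, -3.0, 34.0])]
lid_hinge [(0.95, [498.0, 120.0, 88.0])]
receiver [(0.75, [585.0, 1.0, 44.0]), (0.19, [438.0, -32.0, 284.0])]
```

View pics/w4.png

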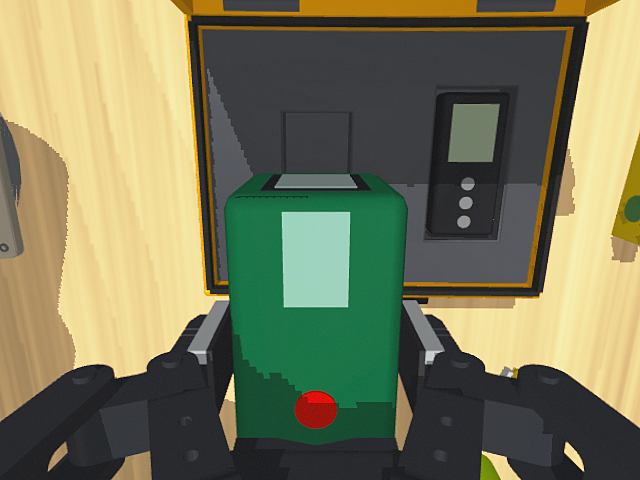

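The view shows the pocket's back edge at (282,111)–(352,111), the receiver hole at right, and the laser held straight. Its top face spans columns 227–407 and rows 195–438.

```bash
python3 - <<'E'
from h import *
import pickle;s=pickle.load(open("w4.pkl","rb"))
for n,P,z in (("pocket back",[(282,111),(352,111)],75),("rcv hole",[(440,87),(517,88),(498,240),(425,237)],75),("front seal outer",[(207,293),(540,296)],90),("back seal",[(190,18),(587,18)],90),("laser top",[(227,200),(407,200),(397,436),(235,436)],347),("winlower",[(262,191),(372,191)],348)):
    q=np.array([atz(s,p,z) for p in P]);print(n,q.round(1)[:,:2].tolist(),q.mean(0).round(1))
    d=q[1]-q[0];print(np.degrees(np.arctan2(d[1],d[0])))
E
```

```text
pocket back [[412.6, 48.2], [474.7, 48.0]] [443.7  48.1  75. ]
-0.16938899855221232
rcv hole [[550.8, 67.4], [617.3, 65.8], [617.1, -70.9], [547.3, -67.7]] [583.1  -1.4  75. ]
-1.3602317101601569
front seal outer [[337.7, -118.8], [656.3, -122.4]] [ 497.  -120.6   90. ]
-0.6418622374760665
back seal [[342.0, 118.4], [658.2, 115.8]] [500.1 117.1  90. ]
-0.46463975413449393
laser top [[416.3, 16.2], [469.3, 16.1], [470.2, -66.3], [414.3, -66.1]] [442.5 -25.  347. ]
-0.16100348971318634
winlower [[426.8, 19.0], [458.8, 18.9]] [442.8  19.  348. ]
-0.16190945402343268
```

Emit:
play_rows --increments '[[-1,[12,1,10],0.004],[-1,[13.5,0,25],0],[-1,[0,0,35],0],[-1,[0,0,35],0],[-1,[0,0,35],0],[-1,[0,0,30],0],[-1,[0,0,20],0],[-1,[0,0,8],0],[-1,[0,0,0],0],[-1,[0,0,0],0],[-1,[0,0,0],0]]'

```text
time: 11.25
tool_pos: [444.4, -5.0, 134.4]
tcp_rot: [179.8, 0.0, 89.7]
ft_force: [0.4, 0.4, -3.3]
finger_gap: 55.2
grip_force: 44.2
```

```bash
python3 - <<'E'
from h import *
s=snapshot("wrist");st=sense();print(st["tool_pos"],st["tcp_rot"],st["ft_force"])
save(s,"w5"); import pickle; pickle.dump({k:s[k] for k in("intrinsics","k1","world_from_camera")},open("w5.pkl","wb"))
E
```

```text
[444.48127021  -5.0645682  134.56122786] [1.79788262e+02 2.75235042e-02 8.97096679e+01] [-0.58500652  0.43745554 -3.06396253]
```

View pics/w5.png

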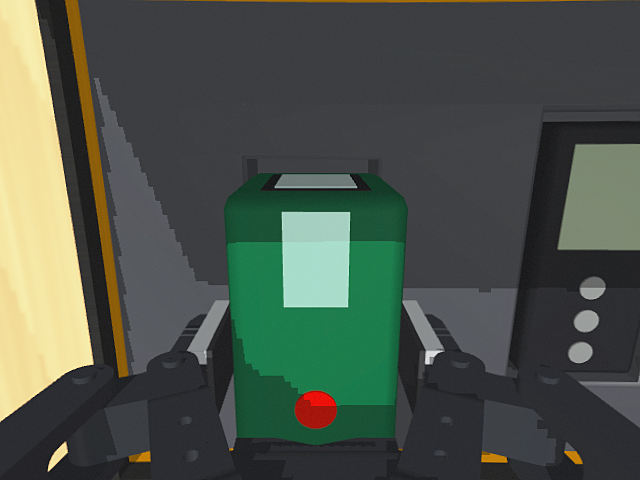

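The pocket's back edge is at row 157, columns 243–380, just behind the held laser.

```bash
python3 - <<'E'
from h import *
import pickle;s=pickle.load(open("w5.pkl","rb"))
for n,P,z in (("pocket back",[(243,157),(381,157)],75),("laser top",[(227,200),(407,200),(397,436),(235,436)],151),("win",[(262,190),(371,190)],152)):
    q=np.array([atz(s,p,z) for p in P]);print(n,q.round(1)[:,:2].tolist(),q.mean(0).round(1))
E
```

```text
pocket back [[411.7, 49.2], [475.5, 48.9]] [443.6  49.   75. ]
laser top [[418.8, 42.5], [471.9, 42.1], [472.7, -40.4], [416.6, -40.0]] [445.   1. 151.]
win [[429.3, 45.5], [461.1, 45.3]] [445.2  45.4 152. ]
```

Emit:
play_rows --increments '[[-1,[0,-1.3,0],0],[-1,[0,0,8],0],[-1,[0,0,8],0],[-1,[0,0,8],0],[-1,[0,0,6],0],[-1,[0,0,5],0],[-1,[0,0,4],0],[-1,[0,0,4],0],[-1,[0,0,3],0],[-1,[0,0,3],0],[-1,[0,0,0],0],[-1,[0,0,0],0]]'

```text
time: 12.3
tool_pos: [441.6, -4.8, 83.3]
tcp_rot: [-180.0, -0.0, 89.7]
ft_force: [-0.0, -0.3, -4.0]
finger_gap: 55.0
grip_force: 44.3
```

Emit:
play_rows --increments '[[-1,[0,0,1.5],0],[-1,[0,0,1.5],0],[-1,[0,0,1],0],[-1,[0,0,1],0],[-1,[0,0,0],0]]'

```text
time: 12.72
tool_pos: [441.4, -4.8, 78.1]
tcp_rot: [-180.0, -0.0, 89.7]
ft_force: [-1.2, 0.4, -4.3]
finger_gap: 55.4
grip_force: 44.3
```

Emit:
play_rows --increments '[[-1,[0,0,0.5],0],[-1,[0,0,0.5],0],[-1,[0,0,0.5],0],[-1,[0,0,0],0]]'

```text
time: 13.05
tool_pos: [441.7, -4.8, 77.0]
tcp_rot: [180.0, 0.0, 89.7]
ft_force: [-1.0, -0.5, -0.9]
finger_gap: 55.3
grip_force: 44.6
```

Emit:
play_rows --increments '[[-1,[0,0,0.5],0],[-1,[0,0,0],0]]'

```text
time: 13.22
tool_pos: [441.7, -4.8, 77.0]
tcp_rot: [-180.0, 0.0, 89.7]
ft_force: [-5.6, 0.0, 5.4]
finger_gap: 55.0
grip_force: 45.3
```

On the floor (weight gone, light contact). Release, then rise.

Emit:
play_rows --increments '[[0.6,[0,0,0],0],[0.8,[0,0,0],0],[1,[0,0,0],0],[1,[0,0,0],0],[1,[0,0,0],0],[1,[0,0,-5],0],[1,[0,0,-10],0],[1,[0,0,-20],0],[1,[0,0,-30],0],[1,[0,0,-35],0],[1,[-15,0,-35],0],[1,[-15,0,-35],0]]'

```text
time: 14.22
tool_pos: [441.1, -34.6, 249.0]
tcp_rot: [179.9, 0.0, 89.8]
ft_force: [0.3, -0.7, 0.2]
finger_gap: 85.5
grip_force: 0.0
```

Emit:
play_rows --increments '[[1,[-10,0,-30],0],[-1,[0,0,-30],0],[-1,[0,0,-30],0],[-1,[0,0,-20],0],[-1,[0,0,0],0],[-1,[0,0,0],0]]'

```text
time: 14.72
tool_pos: [441.9, -45.0, 358.7]
tcp_rot: [179.8, 0.0, 89.7]
ft_force: [-0.3, -0.8, -0.3]
finger_gap: 25.6
grip_force: 0.0
```

```bash
python3 - <<'E'
from h import *
s=snapshot("wrist");st=sense();print(st["time"],st["tool_pos"],st["tcp_rot"],st["ft_force"],st["joint_pos"],st["finger_gap"])
save(s,"w6");rep(s,["laser","lid_hinge"])
for c in ("scene","top"):
    s=snapshot(c);rep(s,["laser","lid_push","lid_hinge"])
E
```

```text
14.7667 [441.40154655 -44.80939738 356.98937228] [1.79929942e+02 1.31764480e-02 8.97143241e+01] [-0.45955944 -0.19822487 -1.17052188] [-1.24248797e+01 -1.80021599e+01  9.62240166e+01  1.88989337e-03
  1.01706881e+02 -1.21388272e+01] 17.322433225243106
laser [(0.75, [440.0, -10.0, 34.0])]
lid_hinge [(0.69, [498.0, 120.0, 88.0])]
laser [(0.67, [712.0, -274.0, 1.0]), (0.25, [499.0, 173.0, 292.0])]
lid_push [(0.88, [499.0, 172.0, 288.0])]
lid_hinge [(0.81, [497.0, 126.0, 91.0])]
laser [(0.69, [639.0, -417.0, 1.0])]
lid_push [(0.61, [501.0, 166.0, 293.0])]
lid_hinge [(0.92, [499.0, 121.0, 89.0])]
```

View pics/w6.png

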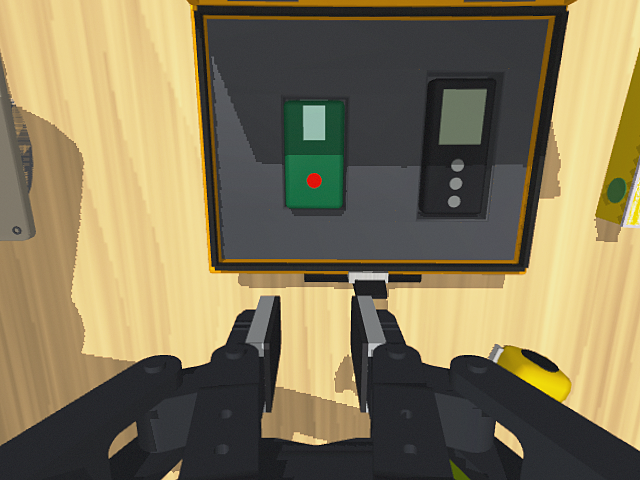

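Laser is seated in its cut-out at (314,155), measured at 35 mm floor height. Now over the lid to its back, fingers shut.

Emit:
play_rows --increments '[[-1,[0,0,-30],0],[-1,[0,0,-30],0],[-1,[32,7,0],0],[-1,[33,7,0],0],[-1,[33,7,0],0],[-1,[33,7,0],0],[-1,[33,8,0],0],[-1,[33,8,0],0],[-1,[33,7,0],0],[-1,[33,7,0],0],[-1,[0,0,0],0],[-1,[0,0,0],0]]'

```text
time: 16.27
tool_pos: [500.5, 219.5, 415.3]
tcp_rot: [-179.9, 0.0, 89.9]
ft_force: [0.2, -1.1, 0.7]
finger_gap: 0.2
grip_force: 0.0
```

Emit:
play_rows --increments '[[-1,[0,0,25],0],[-1,[0,0,30],0],[-1,[0,0,30],0],[-1,[0,0,25],0],[-1,[0,0,10],0],[-1,[0,0,0],0],[-1,[0,0,0],0]]'

```text
time: 16.85
tool_pos: [500.8, 217.2, 297.2]
tcp_rot: [180.0, 0.0, 89.7]
ft_force: [-0.2, -0.7, 0.7]
finger_gap: -0.3
grip_force: 0.0
```

```bash
python3 - <<'E'
from h import *
st=sense();print(st["time"],st["tool_pos"],st["tcp_rot"],st["ft_force"],st["finger_gap"])
H=np.array([120.5,88])
p0=None
for t in list(range(94,-1,-2)):
    a=np.radians(t);p=H+205*np.array([-np.cos(a),np.sin(a)])+40*np.array([np.sin(a),np.cos(a)])+[11,0]
    if p0 is None or t%6==4 or t<8: print(t,p.round(1))
    p0=p
E
```

```text
16.85 [500.82054833 217.24424862 297.17847798] [1.79979721e+02 3.49138455e-03 8.96661834e+01] [-0.15056967 -0.72182001  0.72815454] -0.3035882631675296
94 [185.7 289.7]
88 [164.3 294.3]
82 [142.6 296.6]
76 [120.7 296.6]
70 [ 99.  294.3]
64 [ 77.6 289.8]
58 [ 56.8 283. ]
52 [ 36.8 274.2]
46 [ 17.9 263.3]
40 [2.000e-01 2.504e+02]
34 [-16.1 235.8]
28 [-30.7 219.6]
22 [-43.6 201.9]
16 [-54.5 183. ]
10 [-63.4 163. ]
6 [-68.2 149.2]
4 [-70.2 142.2]
2 [-72.  135.1]
0 [-73.5 128. ]
```

Emit:
play_rows --increments '[[-1,[-8,-0.3,2],0],[-1,[-8,0,2],0],[-1,[-6,0,2],0],[-1,[-4,0,1],0],[-1,[-4,0,0],0],[-1,[-4,0,-0.5],0],[-1,[-5,0,-1],0],[-1,[-5,0,-1],0],[-1,[-5,0,-1],0],[-1,[-5,0,-1],0],[-1,[-5,0,-0.5],0],[-1,[-5,0,-0.5],0]]'

```text
time: 17.85
tool_pos: [499.9, 154.9, 294.8]
tcp_rot: [-180.0, -0.1, 89.8]
ft_force: [-0.8, 7.6, -1.1]
finger_gap: -0.0
grip_force: 3.5
```

Emit:
play_rows --increments '[[-1,[-6,0,-0.5],0],[-1,[-6,0,-0.5],0],[-1,[-6,0,0],0],[-1,[-6,0,0],0],[-1,[-6,0,0],0],[-1,[-6,0,0.5],0],[-1,[-6,0,0.5],0],[-1,[-6,0,0.6],0],[-1,[-6,0,0.8],0],[-1,[-6,0,1],0],[-1,[-6,0,1.2],0],[-1,[-6,0,1.3],0]]'

```text
time: 18.85
tool_pos: [499.4, 82.6, 290.9]
tcp_rot: [180.0, -0.1, 89.8]
ft_force: [-4.4, 5.1, 4.6]
finger_gap: 0.4
grip_force: 3.2
```

```bash
python3 - <<'E'
from h import *
st=sense();print(st["time"],st["tool_pos"],st["ft_force"])
for c in ("scene","top"):
    s=snapshot(c);rep(s,["lid_push"])
E
```

```text
18.85 [499.42043767  82.57493417 290.85862961] [-4.41903979  5.09548127  4.62514518]
lid_push [(0.85, [497.0, 75.0, 288.0])]
lid_push [(0.79, [498.0, 69.0, 292.0])]
```

Emit:
play_rows --increments '[[-1,[-5.3,0,1.3],0],[-1,[-5.3,0,1.5],0],[-1,[-5.2,0,1.7],0],[-1,[-5.2,0,1.8],0],[-1,[-5.1,0,2],0],[-1,[-5,0,2.1],0],[-1,[-5,0,2.3],0],[-1,[-4.9,0,2.4],0],[-1,[-4.8,0,2.6],0],[-1,[-4.7,0,2.7],0],[-1,[-4.7,0,2.8],0],[-1,[-4.6,0,2.9],0]]'

```text
time: 20.05
tool_pos: [499.8, 21.5, 264.5]
tcp_rot: [179.9, 0.0, 89.7]
ft_force: [-2.1, 1.3, 6.3]
finger_gap: -0.1
grip_force: 2.6
```

Emit:
play_rows --increments '[[-1,[-4.5,0,3],0],[-1,[-4.5,0,3.1],0],[-1,[-4.4,0,3.2],0],[-1,[-4.3,0,3.3],0],[-1,[-4.2,0,3.5],0],[-1,[-4.1,0,3.6],0],[-1,[-4.1,0,3.7],0],[-1,[-4,0,3.8],0],[-1,[-3.9,0,3.9],0],[-1,[-3.8,0,4],0]]'

```text
time: 20.88
tool_pos: [499.7, -20.7, 229.3]
tcp_rot: [179.9, 0.1, 89.7]
ft_force: [-0.8, -0.9, 5.9]
finger_gap: -0.2
grip_force: 2.2
```

Emit:
play_rows --increments '[[-1,[-3.8,0,4.5],0],[-1,[-3.6,0,4.6],0],[-1,[-3.4,0,4.7],0],[-1,[-3.2,0,4.8],0],[-1,[-3.1,0,4.8],0],[-1,[-3,0,4.9],0],[-1,[-2.8,0,4.9],0],[-1,[-2.7,0,5],0],[-1,[-2.5,0,5],0],[-1,[-2.4,0,5],0],[-1,[-2.3,0,5],0],[-1,[-2.2,0,4],0]]'

```text
time: 21.88
tool_pos: [498.9, -54.8, 170.7]
tcp_rot: [-180.0, -0.0, 89.7]
ft_force: [2.1, -0.6, 2.7]
finger_gap: -0.4
grip_force: 1.4
```

Emit:
play_rows --increments '[[-1,[-2,0,3.5],0],[-1,[-2,0,3.5],0],[-1,[-1.8,0,3.5],0],[-1,[-1.5,0,3],0],[-1,[-1.5,0,3],0],[-1,[-1.2,0,2],0],[-1,[-1,0,2],0],[-1,[-1,0,1.5],0],[-1,[0,0,0],0]]'

```text
time: 22.63
tool_pos: [498.7, -66.9, 149.1]
tcp_rot: [-180.0, 0.0, 89.7]
ft_force: [-0.5, 0.8, 0.1]
finger_gap: 0.1
grip_force: 0.0
```

```bash
python3 - <<'E'
from h import *
st=sense();print(st["time"],st["tool_pos"],st["ft_force"])
s=snapshot("scene");rep(s,["lid_push"]);save(s,"s7");cv2.imwrite("pics/s7c.png",cv2.resize(cv2.cvtColor(s["color"][130:340,240:480],4),None,fx=3,fy=2.8))
E
```

```text
22.6333 [498.74311623 -66.92043418 149.07108065] [-0.50444661  0.82049042  0.05863454]
lid_push [(0.84, [495.0, -79.0, 149.0])]
```

View pics/s7c.png

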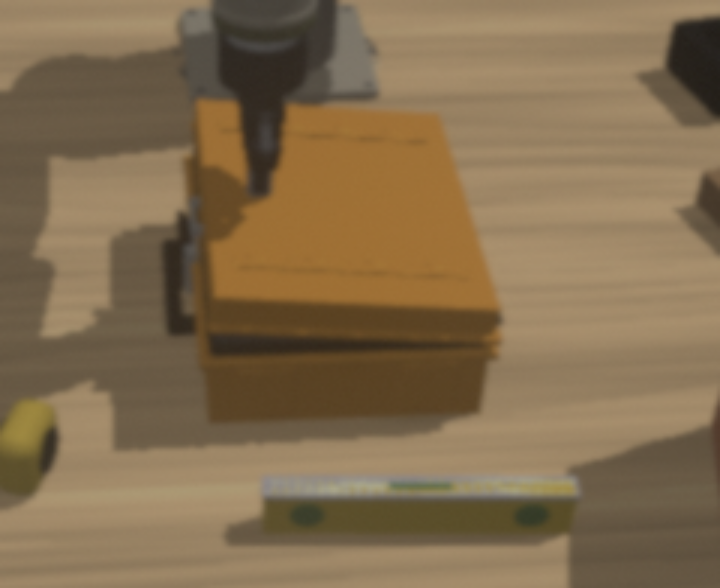

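The lid rests about 6° open with the fingertips on it, no force, the catch clear at the front (185,230 in the crop). I'll shift to the push point and press down in small steps.

Emit:
play_rows --increments '[[-1,[0,0,-3],0],[-1,[-9,0,0],0],[-1,[-6,0,0],0],[-1,[0,0,3],0],[-1,[0,0,2],0],[-1,[0,0,1.5],0],[-1,[0,0,1],0],[-1,[0,0,1],0],[-1,[0,0,1],0],[-1,[0,0,0],0]]'

```text
time: 23.57
tool_pos: [498.8, -81.5, 142.8]
tcp_rot: [-180.0, -0.0, 89.7]
ft_force: [0.4, -0.6, 1.0]
finger_gap: 0.3
grip_force: 0.4
```

Emit:
play_rows --increments '[[-1,[0,0,0.8],0],[-1,[0,0,0.8],0],[-1,[0,0,0.8],0],[-1,[0,0,0],0]]'

```text
time: 23.9
tool_pos: [498.8, -81.6, 140.4]
tcp_rot: [-180.0, -0.0, 89.7]
ft_force: [0.6, -0.6, 1.1]
finger_gap: 0.1
grip_force: 0.5
```

Emit:
play_rows --increments '[[-1,[0,0,0.7],0],[-1,[0,0,0.7],0],[-1,[0,0,0.7],0],[-1,[0,0,0],0]]'

```text
time: 24.23
tool_pos: [498.9, -81.9, 139.1]
tcp_rot: [180.0, 0.0, 89.7]
ft_force: [-3.5, -1.5, 7.0]
finger_gap: 0.1
grip_force: 3.5
```

Emit:
play_rows --increments '[[-1,[0,0,0.6],0],[-1,[0,0,0.6],0],[-1,[0,0,0],0]]'

```text
time: 24.48
tool_pos: [499.0, -82.1, 138.2]
tcp_rot: [180.0, 0.0, 89.7]
ft_force: [-3.8, -2.7, 9.4]
finger_gap: -0.0
grip_force: 4.1
```

Emit:
play_rows --increments '[[-1,[0,0,0.6],0],[-1,[0,0,0.6],0],[-1,[0,0,0],0]]'

```text
time: 24.73
tool_pos: [499.0, -82.3, 137.1]
tcp_rot: [180.0, 0.1, 89.7]
ft_force: [-4.3, -3.3, 9.2]
finger_gap: 0.0
grip_force: 4.6
```

Emit:
play_rows --increments '[[-1,[0,0,0.6],0],[-1,[0,0,0.6],0],[-1,[0,0,0],0]]'

```text
time: 24.98
tool_pos: [499.0, -82.6, 136.0]
tcp_rot: [180.0, 0.1, 89.7]
ft_force: [-5.9, -3.9, 10.3]
finger_gap: -0.1
grip_force: 5.0
```

Emit:
play_rows --increments '[[-1,[0,0,0.6],0],[-1,[0,0,0.6],0],[-1,[0,0,0],0]]'

```text
time: 25.23
tool_pos: [499.0, -82.8, 135.0]
tcp_rot: [180.0, 0.1, 89.7]
ft_force: [-5.4, -4.9, 11.6]
finger_gap: 0.3
grip_force: 5.6
```

Emit:
play_rows --increments '[[-1,[0,0,0.6],0],[-1,[0,0,0],0]]'

```text
time: 25.4
tool_pos: [499.0, -82.9, 134.5]
tcp_rot: [180.0, 0.1, 89.7]
ft_force: [-5.9, -4.6, 12.7]
finger_gap: -0.2
grip_force: 5.9
```

Emit:
play_rows --increments '[[-1,[0,0,0.6],0],[-1,[0,0,0],0]]'

```text
time: 25.57
tool_pos: [499.0, -83.0, 133.9]
tcp_rot: [180.0, 0.1, 89.7]
ft_force: [-5.8, -6.0, 11.9]
finger_gap: 0.2
grip_force: 5.9
```

Emit:
play_rows --increments '[[-1,[0,0,0.6],0],[-1,[0,0,0],0]]'

```text
time: 25.73
tool_pos: [499.2, -82.9, 133.1]
tcp_rot: [179.9, 0.1, 89.7]
ft_force: [-4.0, -6.2, 9.9]
finger_gap: 0.1
grip_force: 4.6
```

Emit:
play_rows --increments '[[-1,[0,0,0.6],0],[-1,[0,0,0],0]]'

```text
time: 25.9
tool_pos: [499.3, -82.9, 132.3]
tcp_rot: [179.9, 0.1, 89.7]
ft_force: [-2.6, -5.8, 7.1]
finger_gap: 0.3
grip_force: 3.8
```

Emit:
play_rows --increments '[[-1,[0,0,0.5],0],[-1,[0,0,0],0]]'

```text
time: 26.07
tool_pos: [499.3, -82.8, 131.8]
tcp_rot: [179.9, 0.1, 89.7]
ft_force: [-2.4, -5.2, 7.1]
finger_gap: 0.1
grip_force: 3.5
```

Emit:
play_rows --increments '[[-1,[0,0,0.5],0],[-1,[0,0,0],0]]'

```text
time: 26.23
tool_pos: [499.4, -82.8, 131.3]
tcp_rot: [179.9, 0.1, 89.7]
ft_force: [-2.0, -5.4, 7.5]
finger_gap: 0.2
grip_force: 3.4
```

Emit:
play_rows --increments '[[-1,[0,0,0.5],0],[-1,[0,0,0],0]]'

```text
time: 26.4
tool_pos: [499.4, -82.9, 130.8]
tcp_rot: [179.9, 0.1, 89.7]
ft_force: [-1.6, -4.9, 7.5]
finger_gap: 0.3
grip_force: 3.6
```

Emit:
play_rows --increments '[[-1,[0,0,0.5],0],[-1,[0,0,0],0]]'

```text
time: 26.57
tool_pos: [499.4, -82.9, 130.5]
tcp_rot: [179.9, 0.1, 89.7]
ft_force: [-2.8, -5.6, 8.1]
finger_gap: 0.3
grip_force: 4.1
```

Emit:
play_rows --increments '[[-1,[0,0,0.5],0],[-1,[0,0,0],0]]'

```text
time: 26.73
tool_pos: [499.4, -83.0, 130.0]
tcp_rot: [179.9, 0.1, 89.7]
ft_force: [-3.2, -6.8, 7.8]
finger_gap: -0.2
grip_force: 4.3
```

Emit:
play_rows --increments '[[-1,[0,0,0.5],0],[-1,[0,0,0],0]]'

```text
time: 26.9
tool_pos: [499.4, -83.1, 129.6]
tcp_rot: [179.9, 0.1, 89.7]
ft_force: [-3.3, -5.9, 9.4]
finger_gap: 0.3
grip_force: 4.3
```

Emit:
play_rows --increments '[[-1,[0,0,0.5],0],[-1,[0,0,0],0]]'

```text
time: 27.07
tool_pos: [499.4, -83.1, 129.0]
tcp_rot: [179.9, 0.1, 89.7]
ft_force: [-2.0, -7.1, 8.6]
finger_gap: 0.0
grip_force: 4.2
```

Emit:
play_rows --increments '[[-1,[0,0,0.5],0],[-1,[0,0,0],0]]'

```text
time: 27.23
tool_pos: [499.5, -83.0, 128.5]
tcp_rot: [179.9, 0.1, 89.7]
ft_force: [-3.0, -5.8, 8.8]
finger_gap: 0.1
grip_force: 4.0
```

Emit:
play_rows --increments '[[-1,[0,0,0.5],0],[-1,[0,0,0],0]]'

```text
time: 27.4
tool_pos: [499.6, -83.1, 128.3]
tcp_rot: [179.9, 0.1, 89.7]
ft_force: [-3.2, -6.1, 10.0]
finger_gap: -0.0
grip_force: 5.2
```

Emit:
play_rows --increments '[[-1,[0,0,0.5],0],[-1,[0,0,0],0]]'

```text
time: 27.57
tool_pos: [499.5, -83.1, 128.0]
tcp_rot: [179.9, 0.1, 89.7]
ft_force: [-3.7, -6.6, 11.2]
finger_gap: -0.2
grip_force: 5.8
```

Force is rising towards the snap.

Emit:
play_rows --increments '[[-1,[0,0,0.5],0],[-1,[0,0,0],0]]'

```text
time: 27.73
tool_pos: [499.6, -83.2, 127.6]
tcp_rot: [179.9, 0.2, 89.7]
ft_force: [-4.2, -7.0, 12.3]
finger_gap: -0.1
grip_force: 6.2
```

Emit:
play_rows --increments '[[-1,[0,0,0.5],0],[-1,[0,0,0],0]]'

```text
time: 27.9
tool_pos: [499.6, -83.3, 127.2]
tcp_rot: [179.9, 0.2, 89.7]
ft_force: [-5.5, -6.7, 13.3]
finger_gap: -0.1
grip_force: 6.8
```

Emit:
play_rows --increments '[[-1,[0,0,0.4],0],[-1,[0,0,0],0]]'

```text
time: 28.07
tool_pos: [499.6, -83.3, 127.2]
tcp_rot: [179.9, 0.2, 89.7]
ft_force: [-6.3, -6.4, 15.9]
finger_gap: -0.2
grip_force: 8.3
```

Emit:
play_rows --increments '[[-1,[0,0,0.4],0],[-1,[0,0,0],0]]'

```text
time: 28.23
tool_pos: [499.6, -83.3, 127.1]
tcp_rot: [179.9, 0.2, 89.7]
ft_force: [-7.6, -5.5, 19.8]
finger_gap: 0.2
grip_force: 9.8
```

Emit:
play_rows --increments '[[-1,[0,0,0.4],0],[-1,[0,0,0],0]]'

```text
time: 28.4
tool_pos: [499.6, -83.3, 127.1]
tcp_rot: [179.9, 0.2, 89.7]
ft_force: [-10.2, -5.8, 22.8]
finger_gap: 0.1
grip_force: 11.3
```

It stands solid at 127.1 mm while the force grows linearly, so the bar is on its hard stop. I'll back off and see where contact ends.

Emit:
play_rows --increments '[[-1,[0,0,-1],0],[-1,[0,0,-1],0],[-1,[0,0,-0.5],0],[-1,[0,0,0],0]]'

```text
time: 28.73
tool_pos: [499.5, -82.0, 127.3]
tcp_rot: [179.9, 0.0, 89.7]
ft_force: [0.4, -2.0, 7.5]
finger_gap: -0.0
grip_force: 3.5
```

Emit:
play_rows --increments '[[-1,[0,0,-0.5],0],[-1,[0,0,-0.5],0],[-1,[0,0,-0.5],0],[-1,[0,0,0],0]]'

```text
time: 29.07
tool_pos: [498.5, -81.2, 127.6]
tcp_rot: [-179.9, -0.0, 89.7]
ft_force: [-0.6, 1.1, 1.5]
finger_gap: -0.1
grip_force: 0.7
```

Emit:
play_rows --increments '[[-1,[0,0,-2],0],[-1,[0,0,-10],0],[-1,[0,0,-20],0],[-1,[0,0,-30],0],[-1,[-10,0,-35],0],[-1,[-25,0,-35],0],[-1,[-25,0,-35],0],[-1,[-25,0,0],0],[-1,[-25,0,0],0],[-1,[0,0,0],0],[-1,[0,0,0],0]]'

```text
time: 29.98
tool_pos: [498.0, -191.0, 293.3]
tcp_rot: [-180.0, -0.0, 89.6]
ft_force: [0.1, 0.1, 0.6]
finger_gap: -0.2
grip_force: 0.0
```

```bash
python3 - <<'E'
from h import *
st=sense();print(st["time"],st["tool_pos"],st["ft_force"])
s=snapshot("wrist");rep(s,["catch","lid_push","lid_hinge","case"]);
for d in find_in("catch",s)[:2]: print(d["p"],W(s,d["xyz"]))
m=regions_of("catch",s);ms=m[0]["mask"];v,u=np.nonzero(ms);print(u.min(),u.max(),v.min(),v.max())
c0,r0=int(u.mean()),int(v.mean());r1=max(0,r0-60);c1=max(0,c0-90)
im=cv2.cvtColor(s["color"],4)
A=cv2.resize(im[r1:r1+120,c1:c1+180],(720,480),interpolation=2);cv2.imwrite("pics/w8.png",A);print(r1,c1)
s2=snapshot("scene");rep(s2,["lid_push","receiver","tape","level","mug"])
E
```

```text
29.9833 [ 498.00669973 -190.98422904  293.28540842] [0.13691195 0.13113324 0.62395961]Traceback (most recent call last):
  File "<stdin>", line 3, in <module>
  File "h.py", line 8, in rep
    print(n,[(round(d["p"],2),W(s,d["xyz"]).round(0).tolist()) for d in pinpoint(n,s)[:k]])
                                                                        ~~~~~~~~^^^^^
ValueError: it knows: case, laser, level, lid_hinge, lid_push, mallet, mug, plugs, pocket, receiver, tape, trowel
```

```bash
python3 - <<'E'
from h import *
s=snapshot("wrist");rep(s,["lid_push","lid_hinge","case"])
im=cv2.cvtColor(s["color"],4)
M=np.linalg.inv(np.array(s["world_from_camera"]));K=np.array(s["intrinsics"])
p=cv2.projectPoints(np.array([[499.,-130,85]]),cv2.Rodrigues(M[:3,:3])[0],M[:3,3],K,np.array([s["k1"],0,0,0,0.]))[0].ravel();print(p)
r1=int(np.clip(p[1]-80,0,320));c1=int(np.clip(p[0]-120,0,400))
cv2.imwrite("pics/w8.png",cv2.resize(im[r1:r1+160,c1:c1+240],(720,480),interpolation=2));print(r1,c1)
s2=snapshot("scene");rep(s2,["lid_push","tape","level","mug"],1)
E
```

```text
lid_push [(0.94, [497.0, -83.0, 127.0])]
lid_hinge []
case []
[315.85965658 135.19872728]
55 195
lid_push [(0.97, [496.0, -84.0, 127.0])]
tape [(0.81, [712.0, -275.0, 1.0])]
level [(0.73, [795.0, 38.0, -3.0])]
mug [(0.84, [639.0, -419.0, -1.0])]
```

View pics/w8.png

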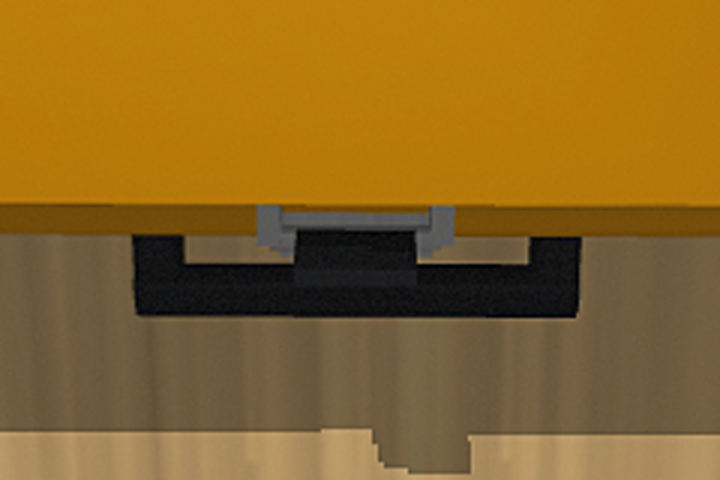

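The lid lies flat, with the black catch at (355,245) hooked over the grey bar and at rest. 23 N against a rigid stop is above any snap force, so it is latched.

```bash
python3 -c "
from bench import *
print(hand_in())"
```

```text
the job is handed in; nothing more can be done
None
```

The laser is packed on the floor of its foam cut-out, the lid was lowered under control and pressed shut with about 23 N at most, the catch looks snapped over its bar, the arm is clear, and the job was handed in at about 30 s; it returned no verdict.

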